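# Press a flanged bush home with the bench screw press

## Task

A brass flanged bush stands proud of the wheel hub under the bench screw press. Fit the loose crank fully down over the square end of the press screw and wind it clockwise (seen from above) through as many turns as it takes to press the bush home, its flange down tight on the hub all round; stop as soon as it comes up solid and do not force it past that, or the thread strips. Leave the crank sitting on the screw and let go of it, turn the screw with nothing but the crank, and leave the other tools where they lie.

Things in the scene. Friction and masses are not known exactly. Their poses are not given: they have to be found in the camera images.
- crank_hub (a point): Loose steel crank, 0.64 kg, standing on its hub, knob up, balanced by a 33 mm ball on the -x side. Hub: round, 44 mm diameter, 66 mm tall. This point: on its axis, 50 mm above its underside; take it here from above, fingers to the y sides. Square socket in the underside, 21.6 mm wide, 39 mm deep, sides along x and y. x points along the arm to the knob, z up.
- crank_knob (a point): Centre of the crank's turning wooden knob: upright round grip, 23.6 mm diameter, 45 mm tall, spinning freely on its spindle, 70 mm from the hub's axis along the crank's +x. It spans 15 to 60 mm above the hub's underside, this point 37.5 mm. The arm under it is 14 mm wide, 3 to 13 mm above the hub's underside.
- crank: The crank as a whole: origin on the axis at its hub's underside, x towards the knob, z up. Pushed round at the knob against the solid screw, socket and square are strained by some eight times the push: 15 N at the knob is sound, 30 N (250 N on the square) is too much.
- square_seat (a point): On the press screw's axis, on top of its 34 mm collar, where the crank's hub comes to rest (crank_hub is then 50 mm above this point). Above it stands the square end: 20 mm across flats, 36 mm high, the top 5 mm tapered to 13 mm; flats along this point's x and y. About 0.19 m above the bench at the start; turns and sinks with the screw.
- screw (a joint): Turn of the screw, rad, growing clockwise from above; it sinks 2.5 mm a turn with foot and crank. Starts at 1.5 to 6.5 and needs some 1.6 to 2.4 turns. Turning takes about 2 N sideways at the knob running free, about 3 N as the bush slides in; a quarter radian after the bush is home it comes up solid, and the force at the knob climbs steeply past 7 N.
- foot: Round steel pressure foot at the lower end of the screw, 42 mm diameter; origin at the centre of its underside, z up. It pushes the bush down.
- bush: Brass flanged bush under the foot, started in the hub's bore; flange 40 mm diameter, 6 mm thick. Origin at the centre of the flange's underside, z up: 2.5 to 4 mm above the hub's face at the start, on it when home. Under the foot's push it slides in stiffly.
- hub_face (a point): Centre of the upper face of the aluminium wheel hub (62 mm diameter there, 40 mm tall) that sits on the base of the press; on the screw's axis, 54 mm above the bench, z up.
- mallet: Black mallet lying on the bench, 240 mm long, bystander. Origin on the bench under its handle, near the head.
- ratchet: Steel ratchet handle lying on the bench, 210 mm long, bystander. Origin on the bench under its middle.
- horn: Chrome horn housing, a 94 mm dish, 45 mm tall, face down on the bench, bystander. Origin under its centre.
- gapper: Small round steel spark plug gapper, 32 mm disc, 8 mm tall, on the bench, bystander. Origin under its centre.
- press: Bench screw press, bolted down. Origin on the bench on the screw's axis, z up. Base 150 x 220 mm (220 along y), two 24 mm columns 85 mm to either side along y, 50 x 230 mm crosshead on them 130 to 164 mm above the bench, column nuts up to 178 mm; nothing but the screw reaches higher.
Not all that is in view belongs to the job. What is shaped like the crank but green or red is not meant.

How it is judged:
On the way, in this order (a step that is already met when the one before it is completed fails the run):
1. the crank sits fully down and upright on the square end of the screw (horizontal distance between crank_hub and square_seat below 0.005 m and z of crank_hub in the frame of square_seat below 0.0535 m and angle between crank_hub's own z axis and vertical below 0.1 rad), for 0.2 s.
2. with the crank still on the square, the bush has been pressed home on the hub's face (z of bush in the frame of hub_face below 0.0002 m and horizontal distance between crank_hub and square_seat below 0.02 m), for 0.2 s.
At the end, for the whole second after the job is handed in: The bush's flange lies on the hub's face (underside within 0.2 mm of it), the crank is let go and sits fully down on the screw's square end (within 3.5 mm of the collar, within 5 mm of the axis, upright to 0.1 rad), and the screw is at rest (all of step 1 and z of bush in the frame of hub_face below 0.0002 m and velocity of joint screw between -0.3 and 0.3 rad/s); the robot touches nothing.
It fails at once if the crank forced: more than 250 N between it and the screw (contact force between crank and foot above 250 N).
It fails at once if the screw turned without the crank on it (velocity of joint screw above 0.6 rad/s and horizontal distance between crank_hub and square_seat above 0.03 m).
It fails at once if a bystander tool moved by more than 30 mm (distance of any of mallet, ratchet, horn, gapper from where it was at the start of the episode above 0.03 m).
It also fails if it takes over 67 s, if anything falls off the work surface, if the arm or the gripper's body presses on something with over 40 N, if the wrist force passes 120 N, or if a joint passes its speed limit or range.

## Robot

A 7-joint arm with a two-finger parallel gripper is mounted at the origin on the work surface. World frame = base frame: x ahead of the robot, y to its left, z up, the work surface at z = 0. Lengths are in m, angles in rad, forces in N, time in s.
With the tool pointing down it reaches from about 0.425 to 0.875 m from the base axis. Payload 8.4 kg.
Tool frame: the origin (TCP) lies between the finger pads; the fingertips stand 14 mm ahead of it and the grasp point (between the pads) lies 5 mm behind it; z points along the fingers, y is the line along which they close (so a half turn about z gives the same grasp; the last joint's range is limited). The gripper opens to 85 mm and grips with 20 to 120 N. Pads are 22 mm wide; open, the fingers measure 114 mm over their backs; the gripper's body (76 mm by 85 mm) begins 54 mm behind the grasp point. The pads swing forward as they close: fully open they stand 13 mm farther back than shut.
Start: joints at [-1.256, 0.333, 0.04, 1.465, -0.013, 1.343, -0.059], TCP at [0.261, 0.595, 0.245] pointing down, gripper open.
Joint ranges: [-2.58, 2.58], [-0.38, 2.09], [-1.3, 1.39], [0.25, 2.4], [-1.5, 4.64], [0.08, 2.09], [-2.65, 2.65]. Speed limits (rad/s): [2.22, 2.22, 2.79, 2.79, 3.14, 3.14, 3.14].

## Interface

Orientations are given as a unit quaternion [w, x, y, z].
In Python, from bench import get_state, camera, job_done gives the robot as it stands.
- The arm moves only by the tool step_arm, never from a script. Its arguments are lists of equal length, an entry for each row: "dr": the turn, a rotation vector about the tool's x, y, z in rad, a list of three; "offset": the shift along the tool's x, y, z in m, a list of three; "grip": the opening in per cent of the stroke, from 0 (shut) to 100 (fully open). In form: {"dr": [[ax, ay, az], ...], "offset": [[tx, ty, tz], ...], "grip": [grip, ...]}. A call has 1 to 8 rows; each row is the pose to reach, as a shift and turn from the pose commanded when the call began, along the tool's axes at that moment; what a row does not reach only later rows make up. A row lasts 1/8 s, in which the tool goes at most 62.5 mm and 10.7 degrees, less where a joint would pass 70% of its speed; a pose out of reach is approached as far as the arm can. A call with a gripper value outside its range is refused whole. The fingers move at their own pace and stop on an object; "force" is the grip in N (left out, the last holds). Time passes only in rows, so rows that repeat a pose let the fingers close. It gives the time, the measured TCP pose, the force, the opening and the grip force at its end, in the units of the state.
- get_state(): the state, without advancing time (a new reading comes with each control period).
- camera(name): name is "scene" or "top" or "wrist"; returns a dict with "image" (384x512x3 uint8, blue, green, red), "K" (3x3 intrinsics, pixels), "eye" and "orientation" of the camera in the world. Camera axes: x right, y up, looking along -z (the intrinsics and any distortion apply to the point x, -y, -z); pixel columns grow to the right and rows downward; lengths in m; the calibration is good to about 2 mm. A picture is of the moment at which its call begins. There is no depth.
- job_done(): hands the job in; it is judged then, once.
The state is a dict: "t": time; "joint_positions": joint angles; "joint_velocities": joint speeds; "effort": joint torques, N m; "tcp_pos": TCP position; "eef_rot": TCP orientation; "wrist_force": force on the tool from outside, world axes, zero at the start; "moment": the same for the moment, N m; "opening": finger opening in m; "grasp_force": force on a finger pad.
Only numpy, scipy, OpenCV 4.12 (cv2) and the standard library are available. Lean on these libraries where they do the work, as an engineer would, in place of code of your own. Each camera call takes 0.05 s, during which the arm holds its last target. There are 200 camera calls.

## Working session

There is one attempt and no reset: what is moved stays moved. The work goes in short steps, Python scripts to look and compute and a tool call to move; the robot and the scene stay as the last step left them, time stands still between calls to the robot, and variables do not carry over. Pictures are saved under pics/ and viewed, at most 10 in all, crops included, and the job is handed in when it is done.

Besides the shell and the picture viewer there is one more tool, called after "Emit:" by a JSON object that holds its "name" and its "arguments", one argument or row to a line. step_arm: Moves the arm, as the interface text tells. Its arguments: {"type":"object","properties":{"dr":{"type":"array"},"offset":{"type":"array"},"grip":{"type":"array"},"force":{"type":"number"}},"required":["dr","offset","grip"]}

```bash
mkdir -p pics; cat > h.py <<'E'
import numpy as np,cv2,json
from scipy.spatial.transform import Rotation as R
from bench import get_state,camera,job_done
def rot(q): return R.from_quat([q[1],q[2],q[3],q[0]]).as_matrix()
def snap(n,f):
    c=camera(n); cv2.imwrite(f'pics/{f}.png',c['image'])
    d={k:np.array(c[k]).tolist() for k in('K','eye','orientation')}; 
    json.dump(d,open(f'pics/{f}.json','w')); return c
def ray(f,u,v):
    d=json.load(open(f'pics/{f}.json'));K=np.array(d['K'])
    p=np.linalg.inv(K)@[u,v,1]; w=rot(d['orientation'])@[p[0],-p[1],-p[2]]
    return np.array(d['eye']),w
def at(f,u,v,z):
    e,w=ray(f,u,v); return e+w*(z-e[2])/w[2]
def proj(f,P):
    d=json.load(open(f'pics/{f}.json'));K=np.array(d['K'])
    p=rot(d['orientation']).T@(np.array(P)-d['eye']); p=K@[p[0],-p[1],-p[2]]; return p[:2]/p[2]
def tri(*obs):
    A=np.zeros((3,3));b=np.zeros(3)
    for f,u,v in obs:
        e,w=ray(f,u,v);w=w/np.linalg.norm(w);M=np.eye(3)-np.outer(w,w);A+=M;b+=M@e
    return np.linalg.solve(A,b)
E
python3 - <<'E'
from h import *
a=snap('scene','s0');b=snap('top','t0')
for c in(a,b):print(c['eye'],c['orientation'],c['K'][0],[k for k in c])
print(get_state())
E
```

```text
[1.52715322 0.03563481 0.79438157] [0.61989418 0.32410267 0.34243864 0.62723556] [438.20887738   0.         251.47333083] ['image', 'K', 'eye', 'orientation']
[ 0.41019318 -0.00283308  1.62554639] [ 0.71441718  0.03290389 -0.02961183 -0.69831838] [497.43292143   0.         251.93727632] ['image', 'K', 'eye', 'orientation']
{'t': 0.1, 'joint_positions': array([-1.25621296,  0.33388778,  0.0398625 ,  1.4661694 , -0.01339488,
        1.34330143, -0.05847234]), 'joint_velocities': array([ 0.00027634, -0.00245452,  0.00038094, -0.00135668,  0.00024865,
        0.00131501,  0.00140283]), 'effort': array([ 3.44722117e-03, -6.60012245e+01,  1.36963852e+00, -4.06468534e+01,
        1.69346330e-02,  9.03137494e-03,  1.21963453e-05]), 'tcp_pos': array([0.26121079, 0.59478202, 0.24448588]), 'eef_rot': array([-1.03289071e-04,  2.05407262e-01,  9.78676297e-01, -7.42943905e-04]), 'wrist_force': array([0.46028267, 0.24196718, 0.37946965]), 'moment': array([-0.00353716, -0.0144942 , -0.02145353]), 'grasp_force': 0.0, 'opening': 0.08555599990366292}
```

View pics/s0.png

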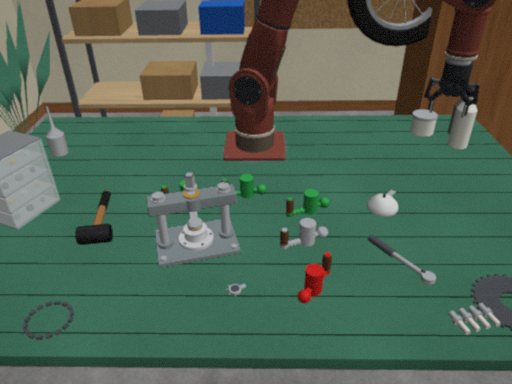

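View pics/t0.png

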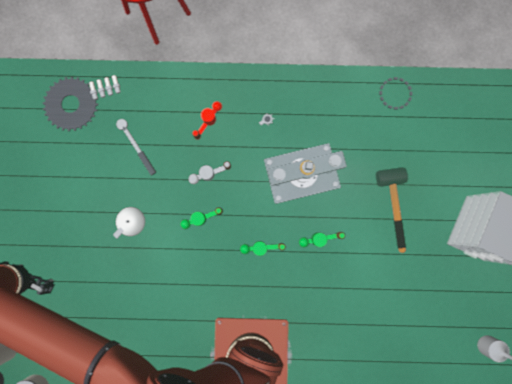

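Candidates for the crank:
- steel: scene (307,232), top (206,172)
- green: top (198,218), (260,248), (320,240)
- red: top (208,116)

I choose the steel one. Next I'll check it and the screw in enlarged crops of both views.

```bash
python3 - <<'E'
from h import *
s=cv2.imread('pics/s0.png');t=cv2.imread('pics/t0.png')
def cr(i,u,v,w,h,k):return cv2.resize(i[v:v+h,u:u+w],None,fx=k,fy=k,interpolation=cv2.INTER_CUBIC)
a=np.hstack([cr(t,180,145,60,45,6),cr(t,260,140,60,45,6)])
b=np.hstack([cr(s,270,205,60,45,6),cr(s,165,165,60,45,6)])
cv2.imwrite('pics/c0.png',np.vstack([a,b]))
E
```

```text
(no output)
```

View pics/c0.png

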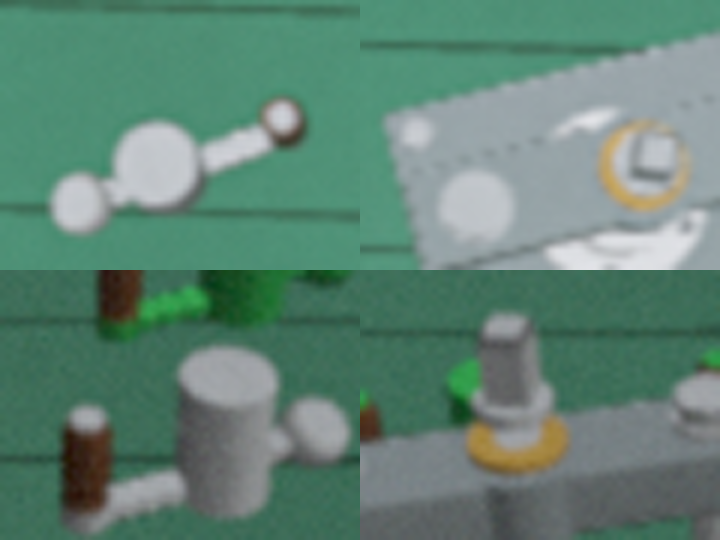

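The top left crop shows the steel crank: hub top at top-view (206.2,172.5), knob (227.2,164.5), ball (193.3,179). The right crops show the square's top at top-view (309.2,165.8) and scene (189.7,174.3).

```bash
python3 - <<'E'
from h import *
h=at('t0',206.2,172.5,.066);k=at('t0',227.2,164.5,.062);b=at('t0',193.3,179,.03)
print('hub',h,at('s0',308.2,223,.066),tri(('t0',206.2,172.5),('s0',308.2,223)))
d=k-h;print('knob',k,np.hypot(*d[:2]),np.degrees(np.arctan2(d[1],d[0])));d=h-b;print('ball yaw',np.degrees(np.arctan2(d[1],d[0])))
print('sq',tri(('t0',309.2,165.8),('s0',189.7,174.3)),at('t0',309.2,165.8,.226),at('s0',189.7,174.3,.226))
s=get_state();M=rot(s['eef_rot']);print(M, s['tcp_pos'])
E
```

```text
hub [0.57399921 0.15089363 0.066     ] [0.57704379 0.15643528 0.066     ] [0.57439664 0.15394783 0.06378258]
knob [0.60137589 0.08559073 0.062     ] 0.07080925709055637 -67.25529743265841
ball yaw -67.72921324727508
sq [ 0.58256162 -0.15342456  0.2254291 ] [ 0.58284228 -0.15594577  0.226     ] [ 0.58372403 -0.1505846   0.226     ]
[[-9.15615692e-01  4.02054283e-01 -5.07385277e-04]
 [ 4.02054590e-01  9.15614610e-01 -1.41177053e-03]
 [-1.03039014e-04 -1.49663583e-03 -9.99998875e-01]] [0.26121079 0.59478202 0.24448588]
```

Emit:
{"name": "step_arm", "arguments": {
  "dr": [
    [0,0,0.764],
    [0,0,0.764],
    [0,0,0.764],
    [0,0,0.764],
    [0,0,0.764],
    [0,0,0.764],
    [0,0,0.764],
    [0,0,0.764]
  ],
  "offset": [
    [-0.465,-0.28,0],
    [-0.465,-0.28,0],
    [-0.465,-0.28,0],
    [-0.465,-0.28,0],
    [-0.465,-0.28,0],
    [-0.465,-0.28,0],
    [-0.465,-0.28,0],
    [-0.465,-0.28,0]
  ],
  "grip": [100,100,100,100,100,100,100,100]
}}

```text
t: 1.1
tcp_pos: [0.5505, 0.185, 0.2452]
eef_rot: [-0.0, 0.555, 0.832, -0.0]
wrist_force: [0.8, 1.0, 0.3]
opening: 0.085
grasp_force: 0.0
```

Emit:
{"name": "step_arm", "arguments": {
  "dr": [
    [0,0,0],
    [0,0,0]
  ],
  "offset": [
    [-0.04,0.01,0],
    [-0.04,0.01,0]
  ],
  "grip": [100,100]
}}

```text
t: 1.35
tcp_pos: [0.5758, 0.1493, 0.245]
eef_rot: [0.001, 0.558, 0.83, -0.001]
wrist_force: [0.1, 1.2, -0.1]
opening: 0.0852
grasp_force: 0.0
```

```bash
python3 - <<'E'
from h import *
c=snap('wrist','w0');s=get_state();print(s['tcp_pos'],s['eef_rot'],c['eye'],c['orientation'])
print(proj('w0',[.574,.152,.066]),proj('w0',[.6014,.0856,.062]))
E
```

```text
[0.57476483 0.15196187 0.24486864] [-6.30742818e-05  5.56798733e-01  8.30647288e-01 -4.99594827e-04] [0.55088075 0.21216901 0.37430244] [ 0.97254213 -0.13144631 -0.02548677  0.19035256]
[245.41245682 170.82703507] [245.84553444 240.48720298]
```

View pics/w0.png

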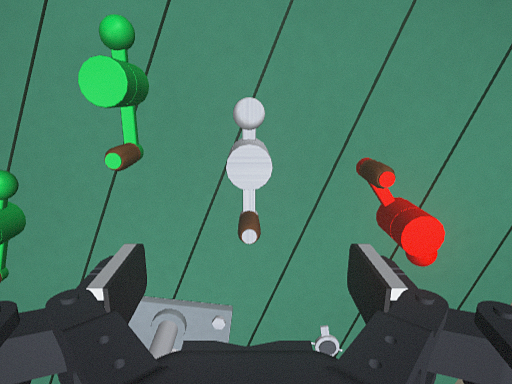

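The steel crank's hub top is at (249.5,167), knob top at (249,237), ball at (249,113). The arm is nearly parallel to the tool's x.

```bash
python3 - <<'E'
from h import *
h=at('w0',249.5,167,.066);k=at('w0',249,237,.061);b=at('w0',249.5,112.5,.025);print(h,k,b)
for d in(k-h,h-b):print(np.hypot(*d[:2]),np.degrees(np.arctan2(d[1],d[0])))
print(tri(('w0',249.5,167),('t0',206.2,172.5),('s0',308.2,223)))
s=get_state();M=rot(s['eef_rot']);print('hub in tool',M.T@(h-s['tcp_pos']),'sq in tool',M.T@(np.array([.5827,-.1535,.226])-s['tcp_pos']))
E
```

```text
[0.57615324 0.15678949 0.066     ] [0.60306548 0.0898724  0.061     ] [0.55833977 0.20111768 0.025     ]
0.07212603901958853 -68.09134277869335
0.04777351071420849 -68.10706591540593
[0.57519603 0.15473712 0.06375299]
hub in tool [0.00401882 0.00327956 0.17886397] sq in tool [-0.28556075 -0.10870312  0.01909546]
```

Emit:
{"name": "step_arm", "arguments": {
  "dr": [
    [0,0,0],
    [0,0,0],
    [0,0,0],
    [0,0,0],
    [0,0,0],
    [0,0,0],
    [0,0,0]
  ],
  "offset": [
    [-0.305,-0.109,-0.115],
    [-0.305,-0.109,-0.115],
    [-0.305,-0.109,-0.115],
    [-0.305,-0.109,-0.115],
    [-0.305,-0.109,-0.115],
    [-0.305,-0.109,-0.115],
    [-0.305,-0.109,-0.115]
  ],
  "grip": [100,100,100,100,100,100,100]
}}

```text
t: 2.28
tcp_pos: [0.5903, -0.1715, 0.3609]
eef_rot: [0.0, 0.557, 0.831, -0.0]
wrist_force: [0.4, 1.0, -0.2]
opening: 0.0851
grasp_force: 0.0
```

```bash
python3 - <<'E'
from h import *
c=snap('wrist','w1');s=get_state();print(s['tcp_pos'],s['eef_rot'])
p=proj('w1',[.5827,-.1535,.226]);print(p)
u,v=[int(x) for x in p];u0=max(0,u-66);v0=max(0,v-50)
cv2.imwrite('pics/c1.png',cv2.resize(c['image'][v0:v0+100,u0:u0+132],None,fx=6,fy=6,interpolation=cv2.INTER_CUBIC));print(u0,v0)
E
```

```text
[ 0.59058856 -0.16919079  0.36016064] [-1.85357543e-04  5.55472909e-01  8.31534590e-01  1.95453410e-04]
[245.60214538 162.15785582]
179 112
```

View pics/c1.png

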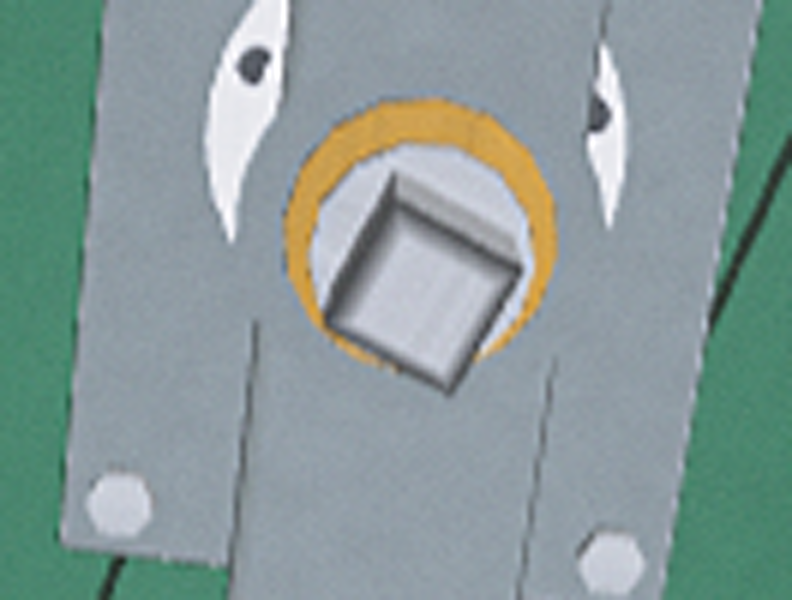

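The crop shows the square's shoulder corners at crop (395,205), (522,268), (450,393), (327,322); the centre is at image (249.7,161.7).

```bash
python3 - <<'E'
from h import *
C=[(395,205),(522,268),(450,393),(327,322)];P=np.array([at('w1',179+u/6,112+v/6,.221) for u,v in C])
for i in range(4):
    d=P[(i+1)%4]-P[i];print(np.hypot(*d[:2]),np.degrees(np.arctan2(d[1],d[0])))
c=P.mean(0);print(c,at('w1',179+423/6,112+298/6,.226))
print(tri(('w1',179+423/6,112+297/6),('t0',309.2,165.8),('s0',189.7,174.3)))
s=get_state();M=rot(s['eef_rot']);h=np.array([.5755,.155,.045]);print('hub in tool',M.T@(h-s['tcp_pos']),'yaw',np.degrees(np.arctan2(M[1,0],M[0,0])))
E
```

```text
0.01899867683527319 -4.04620313183117
0.019655821355019403 -96.73477314244576
0.01934969998243588 171.82280955534844
0.018281231296292534 82.11867093439496
[ 0.58583661 -0.15270384  0.221     ] [ 0.58540824 -0.15196059  0.226     ]
[ 0.58391509 -0.15278641  0.22607628]
hub in tool [0.30509596 0.11015633 0.3153341 ] yaw 112.51341150534638
```

Emit:
{"name": "step_arm", "arguments": {
  "dr": [
    [0,0,0],
    [0,0,0],
    [0,0,0],
    [0,0,0],
    [0,0,0],
    [0,0,0],
    [0,0,0],
    [0,0,0]
  ],
  "offset": [
    [0.306,0.111,0.17],
    [0.306,0.111,0.17],
    [0.306,0.111,0.17],
    [0.306,0.111,0.17],
    [0.306,0.111,0.17],
    [0.306,0.111,0.17],
    [0.306,0.111,0.19],
    [0.306,0.111,0.22]
  ],
  "grip": [85,85,85,85,85,85,85,85]
}}

```text
t: 3.32
tcp_pos: [0.5744, 0.1593, 0.1393]
eef_rot: [-0.0, 0.553, 0.833, 0.0]
wrist_force: [-0.2, 0.5, 0.6]
opening: 0.0724
grasp_force: 0.0
```

Emit:
{"name": "step_arm", "arguments": {
  "dr": [
    [0,0,0],
    [0,0,0],
    [0,0,0],
    [0,0,0],
    [0,0,0],
    [0,0,0],
    [0,0,0]
  ],
  "offset": [
    [0,0,0.035],
    [0,0,0.07],
    [0,0,0.095],
    [0,0,0.095],
    [0,0,0.095],
    [0,0,0.095],
    [0,0,0.095]
  ],
  "grip": [85,85,85,45,45,45,45],
  "force": 60
}}

```text
t: 4.2
tcp_pos: [0.5758, 0.1555, 0.0457]
eef_rot: [0.0, 0.555, 0.832, 0.0]
wrist_force: [-0.8, 0.0, -3.1]
opening: 0.0427
grasp_force: 61.5
```

Emit:
{"name": "step_arm", "arguments": {
  "dr": [
    [0,0,0],
    [0,0,0],
    [0,0,0],
    [0,0,0],
    [0,0,0],
    [0,0,0]
  ],
  "offset": [
    [0,0,-0.03],
    [0,0,-0.08],
    [0,0,-0.14],
    [0,0,-0.2],
    [0,0,-0.255],
    [0,0,-0.255]
  ],
  "grip": [40,40,40,40,40,40]
}}

```text
t: 4.95
tcp_pos: [0.5778, 0.1553, 0.3055]
eef_rot: [0.002, 0.556, 0.831, 0.004]
wrist_force: [0.2, -0.3, -6.8]
opening: 0.0429
grasp_force: 63.2
```

```bash
python3 - <<'E'
from h import *
s=get_state();M=rot(s['eef_rot']);print(s['tcp_pos'],s['wrist_force'],s['opening'])
print(M.T@(np.array([.5845,-.1525,.3])-s['tcp_pos']),'yaw',np.degrees(np.arctan2(M[1,0],M[0,0])))
c=snap('wrist','w2');cv2.imwrite('pics/w2.png',c['image'])
E
```

```text
[0.57776418 0.15527756 0.30546607] [ 0.17202153 -0.28841101 -6.8091477 ] 0.042944584606278924
[-0.28697175 -0.11148998  0.00441323] yaw 112.47807156940466
```

View pics/w2.png

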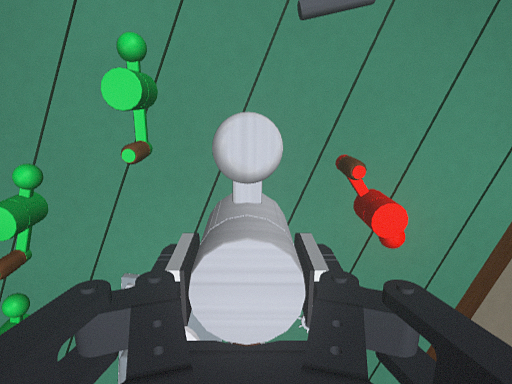

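The crank is held upright. The hub top is centred at (247,288), about 116 px wide, and the ball is at (248,148).

```bash
python3 - <<'E'
from h import *
s=get_state();M=rot(s['eef_rot']);t=s['tcp_pos'];print(t)
p=at('w2',247,288,t[2]+.021);q=at('w2',189,288,t[2]+.021);r=at('w2',305,288,t[2]+.021);print(M.T@(p-t),np.linalg.norm(q-r))
b=at('w2',248,148,t[2]-.045+.025);print(M.T@(b-t))
# wrist-cam estimate of square in tool frame at w1
E
```

```text
[0.5765129  0.15515603 0.30214258]
[-0.00059467  0.00180694 -0.02099383] 0.04319344728053427
[0.04591937 0.00250782 0.02002568]
```

Emit:
{"name": "step_arm", "arguments": {
  "dr": [
    [0,0,0.08],
    [0,0,0.17],
    [0,0,0.25],
    [0,0,0.33],
    [0,0,0.42],
    [0,0,0.494],
    [0,0,0.494],
    [0,0,0.494]
  ],
  "offset": [
    [-0.05,-0.019,0],
    [-0.1,-0.038,0],
    [-0.15,-0.058,0],
    [-0.2,-0.077,0],
    [-0.25,-0.096,0],
    [-0.287,-0.1105,0],
    [-0.287,-0.1105,0],
    [-0.287,-0.1105,0]
  ],
  "grip": [40,40,40,40,40,40,40,40]
}}

```text
t: 6.0
tcp_pos: [0.5831, -0.1514, 0.2985]
eef_rot: [-0.001, 0.742, 0.671, -0.001]
wrist_force: [0.7, 0.8, -5.7]
opening: 0.0428
grasp_force: 63.0
```

```bash
python3 - <<'E'
from h import *
c=snap('scene','s1');snap('top','t1');s=get_state();M=rot(s['eef_rot']);print(s['tcp_pos'],s['wrist_force'],s['opening'],'yaw',np.degrees(np.arctan2(M[1,0],M[0,0])))
T=np.array([.5839,-.1524,s['tcp_pos'][2]]);print(M.T@(T-s['tcp_pos']))
cv2.imwrite('pics/c2.png',cv2.resize(c['image'][95:215,110:270],None,fx=5,fy=5,interpolation=cv2.INTER_CUBIC))
E
```

```text
[ 0.58359881 -0.15046656  0.29923543] [-0.29417952  0.34677227 -6.13139151] 0.04242075367966491 yaw 84.35000873557303
[-1.89439889e-03  4.90070225e-04 -1.89897743e-06]
```

View pics/c2.png

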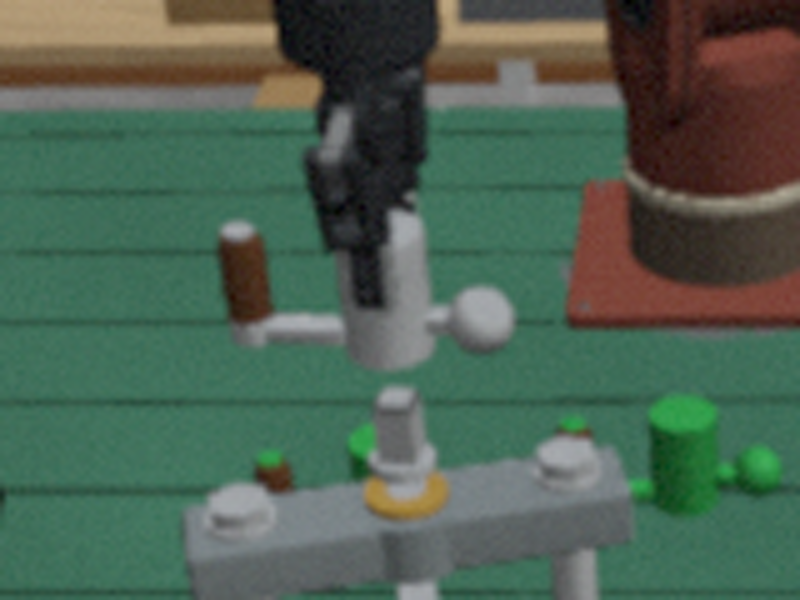

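The hub hangs above the square in the scene crop: hub edges at about 346 and 437 in row 340, square edges at about 378 and 421 in row 420. I'll compare them in the same camera.

```bash
python3 - <<'E'
from h import *
def row(f,y,v,gt=(0.584,)):pass
# silhouettes: intensity edges along rows in enlarged scene/top
s=cv2.imread('pics/s1.png');g=s[...,2].astype(int)
for v in (158,160,162,164,176,178,180,182): print(v,g[v,174:206])
for name,z,x in(('hub',.27,.5836),('sq',.212,.584)):
    for y in(-.1505,-.1524,-.154):
        c=proj('s1',[x,y,z]);print(name,y,c)
E
```

```text
158 [141 143 140 125 102  88  88  89  95  95  99 100 104 113 121 132 135 138
 138 141 146 153 156 159 155 132 112 119 137 148 159 165]
160 [161 159 157 155 134  96  84  88  95  96  98 107 105 119 126 131 128 138
 142 142 136 113 102 100 100  89  93 100 110 126 136 145]
162 [104 106 110 113 115  92  87  91  91  93 101 104 109 121 123 132 134 140
 141 140 140 134 120  89  74  69  73  80  88  95 102 113]
164 [ 72  75  76  80  79  77  82  84  92  96  99 105 110 119 126 133 132 135
 143 142 142 137 116  78  61  63  65  66  65  74  75  75]
176 [ 64  61  57  57  60  57  58  58  59  57  67  90 109 111 114 118 115 109
 103 114  94  65  54  60  60  54  58  59  64  63  58  63]
178 [ 63  62  56  67  64  67  65  59  67  66  77  96  93  93  95  93  98 101
 121 127 102  73  64  62  67  62  66  61  65  66  63  61]
180 [ 63  63  63  64  64  60  58  60  57  59  73  97 100  99 101 103  95 105
 122 129 114  77  61  62  65  66  61  63  62  63  61  64]
182 [ 66  64  63  61  63  56  62  51  50  52  62  93  96 100  99  98  98 101
 115 128 124  86  65  63  64  63  62  67  60  67  64  59]
hub -0.1505 [188.02347964 158.98099373]
hub -0.1524 [187.25643108 158.98509298]
hub -0.154 [186.61055353 158.98854468]
sq -0.1505 [190.24898109 179.08254423]
sq -0.1524 [189.50380672 179.08557301]
sq -0.154 [188.87634626 179.08812335]
```

Emit:
{"name": "step_arm", "arguments": {
  "dr": [
    [0,0,0],
    [0,0,0],
    [0,0,0],
    [0,0,0],
    [0,0,0],
    [0,0,0]
  ],
  "offset": [
    [-0.001,0.0005,0.015],
    [-0.001,0.0005,0.024],
    [-0.001,0.0005,0.029],
    [-0.001,0.0005,0.033],
    [-0.001,0.0005,0.036],
    [-0.001,0.0005,0.038]
  ],
  "grip": [40,40,40,40,40,40]
}}

```text
t: 6.85
tcp_pos: [0.5842, -0.1529, 0.2623]
eef_rot: [0.0, 0.742, 0.671, 0.0]
wrist_force: [-0.2, 1.4, -4.4]
opening: 0.0421
grasp_force: 63.2
```

Emit:
{"name": "step_arm", "arguments": {
  "dr": [
    [0,0,0],
    [0,0,0],
    [0,0,0],
    [0,0,0],
    [0,0,0],
    [0,0,0]
  ],
  "offset": [
    [0,0,0.008],
    [0,0,0.014],
    [0,0,0.019],
    [0,0,0.022],
    [0,0,0.025],
    [0,0,0.027]
  ],
  "grip": [40,40,40,40,40,40]
}}

```text
t: 7.6
tcp_pos: [0.5846, -0.1534, 0.2366]
eef_rot: [0.001, 0.742, 0.671, 0.001]
wrist_force: [-2.8, 2.2, 14.9]
opening: 0.0426
grasp_force: 64.8
```

Emit:
{"name": "step_arm", "arguments": {
  "dr": [
    [0,0,0],
    [0,0,0],
    [0,0,0],
    [0,0,0],
    [0,0,0],
    [0,0,0]
  ],
  "offset": [
    [0,0,-0.001],
    [0,0,-0.001],
    [0,0,-0.001],
    [0,0,-0.03],
    [0,0,-0.065],
    [0,0,-0.065]
  ],
  "grip": [80,80,80,80,80,80]
}}

```text
t: 8.35
tcp_pos: [0.5851, -0.1539, 0.303]
eef_rot: [0.002, 0.742, 0.67, 0.001]
wrist_force: [0.6, -0.2, -0.9]
opening: 0.0684
grasp_force: 0.0
```

```bash
python3 - <<'E'
from h import *
c=snap('wrist','w3');d=snap('scene','s3');s=get_state();t=s['tcp_pos'];M=rot(s['eef_rot']);print(t,s['wrist_force'],s['opening'])
a=c['image'];b=cv2.resize(d['image'][130:200,150:230],None,fx=3.5,fy=3.5,interpolation=cv2.INTER_CUBIC)
b=cv2.resize(b,(288,384*288//330))[:384]
o=np.zeros((384,800,3),np.uint8);o[:,:512]=a;o[:b.shape[0],512:]=b;cv2.imwrite('pics/c3.png',o)
print(proj('w3',[.576,-.2225,.251]),proj('w3',[.584,-.153,.257]))
E
```

```text
[ 0.58405947 -0.15328765  0.30017499] [-0.24432193  0.07613983  0.05303319] 0.06821971451326692
[242.60613305 326.17827782] [243.79195427 224.59188112]
```

View pics/c3.png

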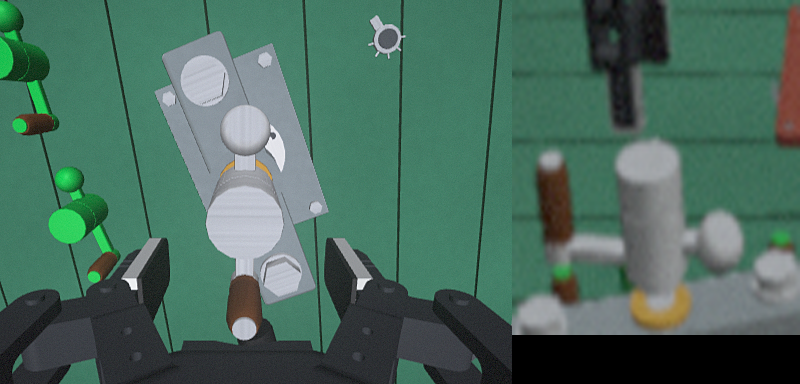

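Emit:
{"name": "step_arm", "arguments": {
  "dr": [
    [0,0,0],
    [0,0,0],
    [0,0,0],
    [0,0,0],
    [0,0,0],
    [0,0,0],
    [0,0,0],
    [0,0,0]
  ],
  "offset": [
    [-0.05,-0.001,0],
    [-0.07,-0.001,0.01],
    [-0.07,-0.001,0.04],
    [-0.07,-0.001,0.072],
    [-0.07,-0.001,0.072],
    [-0.07,-0.001,0.072],
    [-0.07,-0.001,0.072],
    [-0.07,-0.001,0.072]
  ],
  "grip": [80,80,80,80,22,22,22,22],
  "force": 30
}}

```text
t: 9.45
tcp_pos: [0.5765, -0.2231, 0.2295]
eef_rot: [0.001, 0.742, 0.671, 0.0]
wrist_force: [-0.5, -0.4, 3.2]
opening: 0.0229
grasp_force: 29.7
```

```bash
python3 - <<'E'
from h import *
s=get_state();t=s['tcp_pos'];M=rot(s['eef_rot']);print(t,s['wrist_force'],s['opening'],s['grasp_force'],M[:2,:2])
E
```

```text
[ 0.57649969 -0.22305383  0.22947774] [-0.46399337 -0.41315197  3.16305525] 0.0228724334561983 29.673500061035156 [[ 0.10084709  0.99490043]
 [ 0.99490188 -0.10084632]]
```

```bash
cat > tab.py <<'E'
import sys,numpy as np
a=float(sys.argv[1]);st=float(sys.argv[2]);n=int(sys.argv[3])
f=lambda t:np.array([.07*(1-np.cos(t)),-.07*np.sin(t),.0025*t/2/np.pi])
print([np.round(f(a+st*i)-f(a),4).tolist() for i in range(1,n+1)])
E
cat > tan.py <<'E'
# tangential load at knob given angle th (force opposing motion) and radial; pose error
import sys
from h import *
th=float(sys.argv[1]);s=get_state();M=rot(s['eef_rot']);F=M.T@s['wrist_force']
t=np.array([np.sin(th),-np.cos(th),0]);r=np.array([-np.cos(th),-np.sin(th),0])
d=s['tcp_pos'][:2]-[.584,-.153];print('tang',-F@t,'rad',F@r,'z',F[2],'R',np.hypot(*d),'ang',np.degrees(np.arctan2(d[1],d[0])),s['t'])
E
python3 tab.py 0 .1 8
```

```text
[[0.0003, -0.007, 0.0], [0.0014, -0.0139, 0.0001], [0.0031, -0.0207, 0.0001], [0.0055, -0.0273, 0.0002], [0.0086, -0.0336, 0.0002], [0.0122, -0.0395, 0.0002], [0.0165, -0.0451, 0.0003], [0.0212, -0.0502, 0.0003]]
```

Emit:
{"name": "step_arm", "arguments": {
  "dr": [
    [0,0,0],
    [0,0,0],
    [0,0,0],
    [0,0,0],
    [0,0,0],
    [0,0,0],
    [0,0,0],
    [0,0,0]
  ],
  "offset": [
    [0.0003,-0.007,0.0],
    [0.0014,-0.0139,0.0001],
    [0.0031,-0.0207,0.0001],
    [0.0055,-0.0273,0.0002],
    [0.0086,-0.0336,0.0002],
    [0.0122,-0.0395,0.0002],
    [0.0165,-0.0451,0.0003],
    [0.0212,-0.0502,0.0003]
  ],
  "grip": [22,22,22,22,22,22,22,22]
}}

```text
t: 10.45
tcp_pos: [0.5283, -0.1963, 0.2285]
eef_rot: [0.001, 0.742, 0.671, 0.001]
wrist_force: [2.2, -0.6, 3.9]
opening: 0.0231
grasp_force: 30.2
```

```bash
python3 tan.py .8; python3 tab.py .8 .2 8; python3 tab.py 2.4 .2 8;python3 tab.py 4 .2 8
```

```text
tang 1.7902415040638373 rad -1.354531437351215 z -3.9329844731549346 R 0.07060049521492101 ang -142.12366036695778 10.45
[[0.0109, -0.0087, 0.0001], [0.0234, -0.015, 0.0002], [0.0369, -0.0188, 0.0002], [0.0508, -0.0198, 0.0003], [0.0647, -0.018, 0.0004], [0.0779, -0.0134, 0.0005], [0.09, -0.0064, 0.0006], [0.1004, 0.0029, 0.0006]]
[[0.0084, 0.0112, 0.0001], [0.0143, 0.0238, 0.0002], [0.0177, 0.0374, 0.0002], [0.0183, 0.0514, 0.0003], [0.0161, 0.0652, 0.0004], [0.0112, 0.0783, 0.0005], [0.0038, 0.0901, 0.0006], [-0.0059, 0.1003, 0.0006]]
[[-0.0114, 0.008, 0.0001], [-0.0242, 0.0136, 0.0002], [-0.0379, 0.0166, 0.0002], [-0.0519, 0.0168, 0.0003], [-0.0656, 0.0141, 0.0004], [-0.0786, 0.0089, 0.0005], [-0.0902, 0.0011, 0.0006], [-0.1, -0.0088, 0.0006]]
```

Emit:
{"name": "step_arm", "arguments": {
  "dr": [
    [0,0,0],
    [0,0,0],
    [0,0,0],
    [0,0,0],
    [0,0,0],
    [0,0,0],
    [0,0,0],
    [0,0,0]
  ],
  "offset": [
    [0.0109,-0.0087,0.0001],
    [0.0234,-0.015,0.0002],
    [0.0369,-0.0188,0.0002],
    [0.0508,-0.0198,0.0003],
    [0.0647,-0.018,0.0004],
    [0.0779,-0.0134,0.0005],
    [0.09,-0.0064,0.0006],
    [0.1004,0.0029,0.0006]
  ],
  "grip": [22,22,22,22,22,22,22,22]
}}

```text
t: 11.45
tcp_pos: [0.5408, -0.0964, 0.2277]
eef_rot: [-0.0, 0.742, 0.671, -0.001]
wrist_force: [-1.1, -1.0, 9.7]
opening: 0.0227
grasp_force: 30.6
```

```bash
python3 tan.py 2.4
```

```text
tang 1.4850785610900847 rad -0.11102119558846403 z -9.733432523361522 R 0.07119754684753855 ang 127.32433111640603 11.45
```

Emit:
{"name": "step_arm", "arguments": {
  "dr": [
    [0,0,0],
    [0,0,0],
    [0,0,0],
    [0,0,0],
    [0,0,0],
    [0,0,0],
    [0,0,0],
    [0,0,0]
  ],
  "offset": [
    [0.0084,0.0112,-0.0002],
    [0.0143,0.0238,-0.0002],
    [0.0177,0.0374,-0.0001],
    [0.0183,0.0514,0],
    [0.0161,0.0652,0],
    [0.0112,0.0783,0.0001],
    [0.0038,0.0901,0.0001],
    [-0.0059,0.1003,0.0002]
  ],
  "grip": [22,22,22,22,22,22,22,22]
}}

```text
t: 12.45
tcp_pos: [0.6407, -0.1102, 0.2276]
eef_rot: [-0.001, 0.741, 0.671, 0.001]
wrist_force: [-0.2, 4.5, 10.3]
opening: 0.0228
grasp_force: 30.8
```

```bash
python3 tan.py 4
```

```text
tang 3.837740340036767 rad 2.393920655579283 z -10.33297947090502 R 0.07102823877929641 ang 37.02325692543661 12.45
```

Emit:
{"name": "step_arm", "arguments": {
  "dr": [
    [0,0,0],
    [0,0,0],
    [0,0,0],
    [0,0,0],
    [0,0,0],
    [0,0,0],
    [0,0,0],
    [0,0,0]
  ],
  "offset": [
    [-0.0114,0.008,-0.0003],
    [-0.0242,0.0136,-0.0004],
    [-0.0379,0.0166,-0.0004],
    [-0.0519,0.0168,-0.0003],
    [-0.0656,0.0141,-0.0002],
    [-0.0786,0.0089,-0.0001],
    [-0.0902,0.0011,0],
    [-0.1,-0.0088,0.0001]
  ],
  "grip": [22,22,22,22,22,22,22,22]
}}

```text
t: 13.45
tcp_pos: [0.6222, -0.2111, 0.2274]
eef_rot: [0.001, 0.742, 0.671, 0.001]
wrist_force: [4.6, -0.9, 4.7]
opening: 0.023
grasp_force: 30.3
```

```bash
python3 tan.py 5.6;python3 tab.py 5.6 .2 8; python3 tab.py 7.2 .2 8
```

```text
tang 3.333059739816286 rad 3.3103090163792475 z -4.682239270744607 R 0.06957878513692063 ang -56.652521987890744 13.45
[[-0.0077, -0.0117, 0.0001], [-0.0129, -0.0246, 0.0002], [-0.0155, -0.0384, 0.0002], [-0.0152, -0.0523, 0.0003], [-0.0122, -0.066, 0.0004], [-0.0066, -0.0788, 0.0005], [0.0015, -0.0902, 0.0006], [0.0117, -0.0997, 0.0006]]
[[0.0119, -0.0074, 0.0001], [0.025, -0.0122, 0.0002], [0.0388, -0.0143, 0.0002], [0.0528, -0.0137, 0.0003], [0.0663, -0.0103, 0.0004], [0.0789, -0.0043, 0.0005], [0.0901, 0.0041, 0.0006], [0.0994, 0.0146, 0.0006]]
```

Emit:
{"name": "step_arm", "arguments": {
  "dr": [
    [0,0,0],
    [0,0,0],
    [0,0,0],
    [0,0,0],
    [0,0,0],
    [0,0,0],
    [0,0,0],
    [0,0,0]
  ],
  "offset": [
    [-0.0077,-0.0117,0.0001],
    [-0.0129,-0.0246,0.0001],
    [-0.0155,-0.0384,0.0002],
    [-0.0152,-0.0523,0.0002],
    [-0.0122,-0.066,0.0003],
    [-0.0066,-0.0788,0.0004],
    [0.0015,-0.0902,0.0005],
    [0.0117,-0.0997,0.0006]
  ],
  "grip": [22,22,22,22,22,22,22,22]
}}

```text
t: 14.45
tcp_pos: [0.5231, -0.1888, 0.2263]
eef_rot: [0.0, 0.742, 0.671, 0.0]
wrist_force: [7.0, -0.3, -1.2]
opening: 0.0232
grasp_force: 29.8
```

```bash
python3 tan.py 7.2
```

```text
tang 3.932069967775573 rad -5.808676878965673 z 1.2240454839032449 R 0.0706169660569261 ang -149.54117530529342 14.45
```

Emit:
{"name": "step_arm", "arguments": {
  "dr": [
    [0,0,0],
    [0,0,0],
    [0,0,0],
    [0,0,0],
    [0,0,0],
    [0,0,0],
    [0,0,0],
    [0,0,0]
  ],
  "offset": [
    [0.0119,-0.0074,0.0001],
    [0.025,-0.0122,0.0002],
    [0.0388,-0.0143,0.0002],
    [0.0528,-0.0137,0.0003],
    [0.0663,-0.0103,0.0004],
    [0.0789,-0.0043,0.0005],
    [0.0901,0.0041,0.0006],
    [0.0994,0.0146,0.0006]
  ],
  "grip": [22,22,22,22,22,22,22,22]
}}

```text
t: 15.45
tcp_pos: [0.5475, -0.0922, 0.2257]
eef_rot: [-0.001, 0.742, 0.67, -0.001]
wrist_force: [-2.2, -3.3, 2.7]
opening: 0.0228
grasp_force: 30.1
```

```bash
python3 tan.py 8.8; python3 tab.py 8.8 .1 4;python3 tab.py 9.2 .1 3;python3 tab.py 9.5 .1 3;python3 tab.py 9.8 .1 3;python3 - <<'E'
from h import *
c=snap('scene','s5')['image'];a=cv2.imread('pics/s3.png')
f=lambda i:cv2.resize(i[195:255,155:235],None,fx=5,fy=5,interpolation=cv2.INTER_CUBIC)
cv2.imwrite('pics/c5.png',np.hstack([f(a),f(c)]))
E
```

```text
tang 3.6074218399794074 rad -1.7748486956491643 z -2.6852781505872523 R 0.07090608298485022 ang 120.97235540040705 15.45
[[0.0038, 0.0059, 0.0], [0.007, 0.0121, 0.0001], [0.0096, 0.0186, 0.0001], [0.0115, 0.0253, 0.0002]]
[[0.0012, 0.0069, 0.0], [0.0017, 0.0139, 0.0001], [0.0016, 0.0209, 0.0001]]
[[-0.0009, 0.0069, 0.0], [-0.0024, 0.0138, 0.0001], [-0.0047, 0.0204, 0.0001]]
[[-0.0029, 0.0064, 0.0], [-0.0064, 0.0124, 0.0001], [-0.0105, 0.0181, 0.0001]]
```

View pics/c5.png

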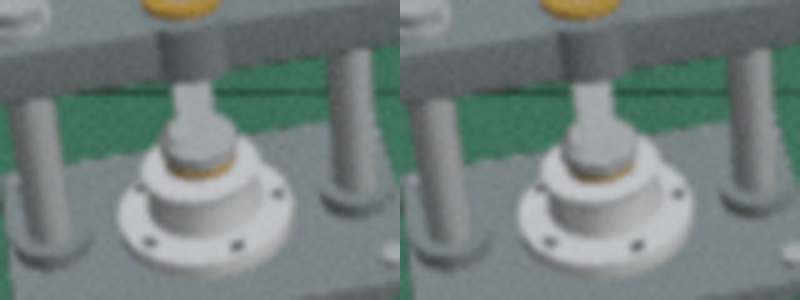

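The right crop shows the foot down near the hub, with a thin brass line still visible at about (600,180). I'll carry on in smaller steps.

Emit:
{"name": "step_arm", "arguments": {
  "dr": [
    [0,0,0],
    [0,0,0],
    [0,0,0],
    [0,0,0]
  ],
  "offset": [
    [0.0038,0.0059,0.0],
    [0.007,0.0121,0.0001],
    [0.0096,0.0186,0.0001],
    [0.0115,0.0253,0.0002]
  ],
  "grip": [22,22,22,22]
}}

```text
t: 16.0
tcp_pos: [0.5747, -0.0831, 0.2257]
eef_rot: [-0.0, 0.742, 0.671, 0.0]
wrist_force: [-3.7, 0.1, 3.8]
opening: 0.0231
grasp_force: 30.3
```

```bash
python3 tan.py 9.2
```

```text
tang 3.6458685051776194 rad 0.5636876297352396 z -3.8044842641432743 R 0.07049717470385679 ang 97.55868575991373 16.0
```

Emit:
{"name": "step_arm", "arguments": {
  "dr": [
    [0,0,0],
    [0,0,0],
    [0,0,0]
  ],
  "offset": [
    [0.0012,0.0069,0.0],
    [0.0017,0.0139,0.0001],
    [0.0016,0.0209,0.0001]
  ],
  "grip": [22,22,22]
}}

```text
t: 16.38
tcp_pos: [0.596, -0.0835, 0.2257]
eef_rot: [-0.0, 0.742, 0.671, 0.0]
wrist_force: [-2.9, 1.9, 5.4]
opening: 0.0229
grasp_force: 30.4
```

```bash
python3 tan.py 9.5
```

```text
tang 3.1395563631207937 rad 1.3569112402562318 z -5.352018981779592 R 0.07053420389958875 ang 80.22268556509907 16.375
```

Emit:
{"name": "step_arm", "arguments": {
  "dr": [
    [0,0,0],
    [0,0,0],
    [0,0,0]
  ],
  "offset": [
    [-0.0009,0.0069,0.0],
    [-0.0024,0.0138,0.0],
    [-0.0047,0.0204,0.0001]
  ],
  "grip": [22,22,22]
}}

```text
t: 16.75
tcp_pos: [0.616, -0.0903, 0.2257]
eef_rot: [-0.0, 0.742, 0.671, 0.0]
wrist_force: [-2.1, 3.7, 6.7]
opening: 0.0226
grasp_force: 30.5
```

```bash
python3 tan.py 9.8; for a in 10.05 10.3 10.55 10.8 11.05 11.3 11.55; do python3 tab.py $a .125 2;done
```

```text
tang 3.611393335059557 rad 2.3552939731080844 z -6.704301973300813 R 0.07042828897392961 ang 62.95880259598974 16.75
[[-0.0056, 0.0068, 0.0], [-0.0119, 0.0128, 0.0001]]
[[-0.007, 0.0052, 0.0], [-0.0147, 0.0094, 0.0001]]
[[-0.0081, 0.0033, 0.0], [-0.0166, 0.0055, 0.0001]]
[[-0.0087, 0.0012, 0.0], [-0.0174, 0.0012, 0.0001]]
[[-0.0087, -0.001, 0.0], [-0.0172, -0.0031, 0.0001]]
[[-0.0082, -0.0031, 0.0], [-0.0159, -0.0073, 0.0001]]
[[-0.0071, -0.0051, 0.0], [-0.0136, -0.011, 0.0001]]
```

Emit:
{"name": "step_arm", "arguments": {
  "dr": [
    [0,0,0],
    [0,0,0]
  ],
  "offset": [
    [-0.0037,0.0079,0.0],
    [-0.0084,0.0154,0.0]
  ],
  "grip": [22,22]
}}

```text
t: 17.0
tcp_pos: [0.6306, -0.1001, 0.2257]
eef_rot: [-0.0, 0.742, 0.671, 0.001]
wrist_force: [-0.9, 4.8, 4.9]
opening: 0.0229
grasp_force: 30.4
```

```bash
python3 tan.py 10.05
```

```text
tang 3.880904475875124 rad 3.0259609232049653 z -4.867339324342807 R 0.07048151394803835 ang 48.5918679269251 17.0
```

Emit:
{"name": "step_arm", "arguments": {
  "dr": [
    [0,0,0],
    [0,0,0]
  ],
  "offset": [
    [-0.0056,0.0068,0.0],
    [-0.0119,0.0128,0.0001]
  ],
  "grip": [22,22]
}}

```text
t: 17.25
tcp_pos: [0.6423, -0.1136, 0.2257]
eef_rot: [0.0, 0.742, 0.671, 0.001]
wrist_force: [0.3, 4.9, 5.0]
opening: 0.0227
grasp_force: 30.4
```

```bash
python3 tan.py 10.3
```

```text
tang 3.9155804684050888 rad 2.9965045401625985 z -5.039723473767813 R 0.07037871593034863 ang 34.06521857523243 17.25
```

Emit:
{"name": "step_arm", "arguments": {
  "dr": [
    [0,0,0],
    [0,0,0]
  ],
  "offset": [
    [-0.007,0.0052,0.0],
    [-0.0147,0.0094,0.0001]
  ],
  "grip": [22,22]
}}

```text
t: 17.5
tcp_pos: [0.6502, -0.1295, 0.2256]
eef_rot: [0.0, 0.742, 0.671, 0.001]
wrist_force: [1.6, 4.2, 5.6]
opening: 0.0226
grasp_force: 30.4
```

```bash
python3 tan.py 10.55
```

```text
tang 3.3556260811233085 rad 2.9547331622665016 z -5.616503869761528 R 0.0702295860941197 ang 19.59088377916262 17.5
```

Emit:
{"name": "step_arm", "arguments": {
  "dr": [
    [0,0,0],
    [0,0,0]
  ],
  "offset": [
    [-0.0081,0.0033,0.0],
    [-0.0166,0.0055,0.0001]
  ],
  "grip": [22,22]
}}

```text
t: 17.75
tcp_pos: [0.654, -0.1468, 0.2256]
eef_rot: [0.001, 0.742, 0.671, 0.001]
wrist_force: [2.5, 3.4, 3.7]
opening: 0.0229
grasp_force: 30.3
```

```bash
python3 tan.py 10.8
```

```text
tang 3.1748210475984204 rad 2.788282783667383 z -3.6866226510124283 R 0.07030411752059808 ang 5.0275755172968735 17.75
```

Emit:
{"name": "step_arm", "arguments": {
  "dr": [
    [0,0,0],
    [0,0,0]
  ],
  "offset": [
    [-0.0087,0.0012,0.0],
    [-0.0174,0.0012,0.0001]
  ],
  "grip": [22,22]
}}

```text
t: 18.0
tcp_pos: [0.6533, -0.1646, 0.2254]
eef_rot: [0.001, 0.742, 0.671, 0.001]
wrist_force: [3.8, 3.4, 3.1]
opening: 0.0229
grasp_force: 30.2
```

```bash
python3 tan.py 11.05
```

```text
tang 3.9507853652944935 rad 3.183783145453952 z -3.062318019644667 R 0.07021878070558467 ang -9.489235167343681 18.0
```

Emit:
{"name": "step_arm", "arguments": {
  "dr": [
    [0,0,0],
    [0,0,0]
  ],
  "offset": [
    [-0.0087,-0.001,0.0],
    [-0.0172,-0.0031,0.0001]
  ],
  "grip": [22,22]
}}

```text
t: 18.25
tcp_pos: [0.6481, -0.1817, 0.2253]
eef_rot: [0.001, 0.742, 0.67, 0.0]
wrist_force: [4.4, 2.1, 3.0]
opening: 0.0225
grasp_force: 30.2
```

```bash
python3 tan.py 11.3
```

```text
tang 3.726434719538753 rad 3.241230525009655 z -3.00833558961068 R 0.07022135792283002 ang -24.130595593336498 18.25
```

Emit:
{"name": "step_arm", "arguments": {
  "dr": [
    [0,0,0],
    [0,0,0]
  ],
  "offset": [
    [-0.0082,-0.0031,0.0],
    [-0.0159,-0.0073,0.0001]
  ],
  "grip": [22,22]
}}

```text
t: 18.5
tcp_pos: [0.6387, -0.1969, 0.2251]
eef_rot: [0.001, 0.742, 0.67, 0.0]
wrist_force: [4.4, 1.9, 4.0]
opening: 0.0229
grasp_force: 30.3
```

```bash
python3 tan.py 11.55;for a in 11.8 12.05 12.3 12.55 12.8 13.05 13.3 13.55 13.8 14.05 14.3 14.55 14.8 15.05; do python3 tab.py $a .125 2;done
```

```text
tang 4.21105164253015 rad 2.3351608289560977 z -4.012675770462342 R 0.07010623162141853 ang -38.762820451606395 18.5
[[-0.0057, -0.0067, 0.0], [-0.0104, -0.014, 0.0001]]
[[-0.0038, -0.0079, 0.0], [-0.0067, -0.0161, 0.0001]]
[[-0.0018, -0.0086, 0.0], [-0.0025, -0.0173, 0.0001]]
[[0.0004, -0.0087, 0.0], [0.0019, -0.0174, 0.0001]]
[[0.0026, -0.0084, 0.0], [0.0061, -0.0163, 0.0001]]
[[0.0045, -0.0075, 0.0], [0.01, -0.0143, 0.0001]]
[[0.0062, -0.0061, 0.0], [0.0132, -0.0114, 0.0001]]
[[0.0076, -0.0044, 0.0], [0.0156, -0.0078, 0.0001]]
[[0.0084, -0.0024, 0.0], [0.0171, -0.0037, 0.0001]]
[[0.0087, -0.0002, 0.0], [0.0174, 0.0007, 0.0001]]
[[0.0085, 0.002, 0.0], [0.0167, 0.005, 0.0001]]
[[0.0078, 0.004, 0.0], [0.015, 0.0089, 0.0001]]
[[0.0065, 0.0058, 0.0], [0.0123, 0.0124, 0.0001]]
[[0.0049, 0.0072, 0.0], [0.0089, 0.015, 0.0001]]
```

Emit:
{"name": "step_arm", "arguments": {
  "dr": [
    [0,0,0],
    [0,0,0]
  ],
  "offset": [
    [-0.0071,-0.0051,0.0],
    [-0.0136,-0.011,0.0001]
  ],
  "grip": [22,22]
}}

```text
t: 18.75
tcp_pos: [0.6259, -0.2091, 0.225]
eef_rot: [0.0, 0.742, 0.67, -0.0]
wrist_force: [3.4, 0.6, 2.7]
opening: 0.0227
grasp_force: 30.3
```

```bash
python3 tan.py 11.8
```

```text
tang 3.086411407194081 rad 1.6543006184637778 z -2.694812447018372 R 0.070069605284696 ang -53.2565439163468 18.75
```

Emit:
{"name": "step_arm", "arguments": {
  "dr": [
    [0,0,0],
    [0,0,0]
  ],
  "offset": [
    [-0.0057,-0.0067,0.0],
    [-0.0104,-0.014,0.0001]
  ],
  "grip": [22,22]
}}

```text
t: 19.0
tcp_pos: [0.6107, -0.2178, 0.2248]
eef_rot: [0.0, 0.742, 0.67, -0.0]
wrist_force: [3.9, -0.6, 3.0]
opening: 0.0229
grasp_force: 30.3
```

```bash
python3 tan.py 12.05
```

```text
tang 3.3507252298177996 rad 2.1727586676208155 z -2.9900702163929957 R 0.07005630167329403 ang -67.58675438179401 19.0
```

Emit:
{"name": "step_arm", "arguments": {
  "dr": [
    [0,0,0],
    [0,0,0]
  ],
  "offset": [
    [-0.0038,-0.0079,0.0],
    [-0.0067,-0.0161,0.0001]
  ],
  "grip": [22,22]
}}

```text
t: 19.25
tcp_pos: [0.5939, -0.2224, 0.2246]
eef_rot: [-0.0, 0.742, 0.67, -0.0]
wrist_force: [4.0, 0.5, 3.1]
opening: 0.0225
grasp_force: 30.3
```

```bash
python3 tan.py 12.3
```

```text
tang 4.06779371226103 rad 0.21965064192327177 z -3.0728971821500455 R 0.07011342355137139 ang -81.85377164668051 19.25
```

Emit:
{"name": "step_arm", "arguments": {
  "dr": [
    [0,0,0],
    [0,0,0]
  ],
  "offset": [
    [-0.0018,-0.0086,0.0],
    [-0.0025,-0.0173,0.0001]
  ],
  "grip": [22,22]
}}

```text
t: 19.5
tcp_pos: [0.5765, -0.2228, 0.2244]
eef_rot: [-0.0, 0.742, 0.671, -0.0]
wrist_force: [3.6, 0.4, 2.6]
opening: 0.0226
grasp_force: 30.2
```

```bash
python3 tan.py 12.55
```

```text
tang 3.5740047193631446 rad -0.7052461797132631 z -2.580824862959475 R 0.07024690886894426 ang -96.15094677653688 19.5
```

Emit:
{"name": "step_arm", "arguments": {
  "dr": [
    [0,0,0],
    [0,0,0]
  ],
  "offset": [
    [0.0004,-0.0087,0.0],
    [0.0019,-0.0174,0.0001]
  ],
  "grip": [22,22]
}}

```text
t: 19.75
tcp_pos: [0.5595, -0.2189, 0.2243]
eef_rot: [-0.0, 0.742, 0.671, 0.0]
wrist_force: [3.4, -0.0, 1.2]
opening: 0.0228
grasp_force: 30.1
```

```bash
python3 tan.py 12.8
```

```text
tang 3.2707123675947023 rad -1.0849452369099997 z -1.1835601549994321 R 0.07027408316843366 ang -110.40991738612331 19.75
```

Emit:
{"name": "step_arm", "arguments": {
  "dr": [
    [0,0,0],
    [0,0,0]
  ],
  "offset": [
    [0.0026,-0.0084,0.0],
    [0.0061,-0.0163,0.0001]
  ],
  "grip": [22,22]
}}

```text
t: 20.0
tcp_pos: [0.544, -0.211, 0.2241]
eef_rot: [-0.0, 0.742, 0.671, 0.0]
wrist_force: [4.5, 2.2, -0.5]
opening: 0.0228
grasp_force: 29.9
```

```bash
python3 tan.py 13.05
```

```text
tang 2.5845984601028587 rad -4.287844461658538 z 0.5032264885011213 R 0.07042746287203579 ang -124.56044441644518 20.0
```

Emit:
{"name": "step_arm", "arguments": {
  "dr": [
    [0,0,0],
    [0,0,0]
  ],
  "offset": [
    [0.0046,-0.0073,0.0],
    [0.0102,-0.014,0.0001]
  ],
  "grip": [22,22]
}}

```text
t: 20.25
tcp_pos: [0.5325, -0.2006, 0.2246]
eef_rot: [0.002, 0.742, 0.67, 0.0]
wrist_force: [14.6, -6.5, -4.7]
opening: 0.0228
grasp_force: 31.3
```

```bash
python3 tan.py 13.3
```

```text
tang 14.647726119750455 rad -6.453166269222941 z 4.79063680172993 R 0.0701665947504666 ang -137.27861431612973 20.25
```

Emit:
{"name": "step_arm", "arguments": {
  "dr": [
    [0,0,0],
    [0,0,0],
    [0,0,0],
    [0,0,0]
  ],
  "offset": [
    [-0.0014,0.0018,0],
    [-0.0014,0.0018,0],
    [-0.0014,0.0018,0],
    [-0.0014,0.0018,0]
  ],
  "grip": [22,22,50,50]
}}

```text
t: 20.75
tcp_pos: [0.532, -0.2016, 0.2237]
eef_rot: [-0.001, 0.742, 0.67, -0.001]
wrist_force: [0.4, 0.4, 0.1]
opening: 0.043
grasp_force: 0.0
```

Emit:
{"name": "step_arm", "arguments": {
  "dr": [
    [0,0,0],
    [0,0,0],
    [0,0,0],
    [0,0,0],
    [0,0,0],
    [0,0,0]
  ],
  "offset": [
    [0,0,0],
    [0,0,-0.02],
    [0,0,-0.06],
    [0,0,-0.1],
    [0,0,-0.12],
    [0,0,-0.12]
  ],
  "grip": [50,50,50,50,50,50]
}}

```text
t: 21.5
tcp_pos: [0.5334, -0.202, 0.3454]
eef_rot: [0.001, 0.742, 0.67, 0.001]
wrist_force: [0.3, 0.3, -0.2]
opening: 0.0423
grasp_force: 0.0
```

```bash
python3 - <<'E'
from h import *
s=get_state();print(s['t'],s['tcp_pos'],s['wrist_force'])
c=snap('scene','s6')['image'];a=cv2.imread('pics/s5.png')
f=lambda i:cv2.resize(i[140:255,155:235],None,fx=5,fy=5,interpolation=cv2.INTER_CUBIC)
cv2.imwrite('pics/c6.png',np.hstack([f(a),f(c)]))
E
```

```text
21.5 [ 0.53344743 -0.20201687  0.34541364] [ 0.26899751  0.25806037 -0.16382124]
```

View pics/c6.png

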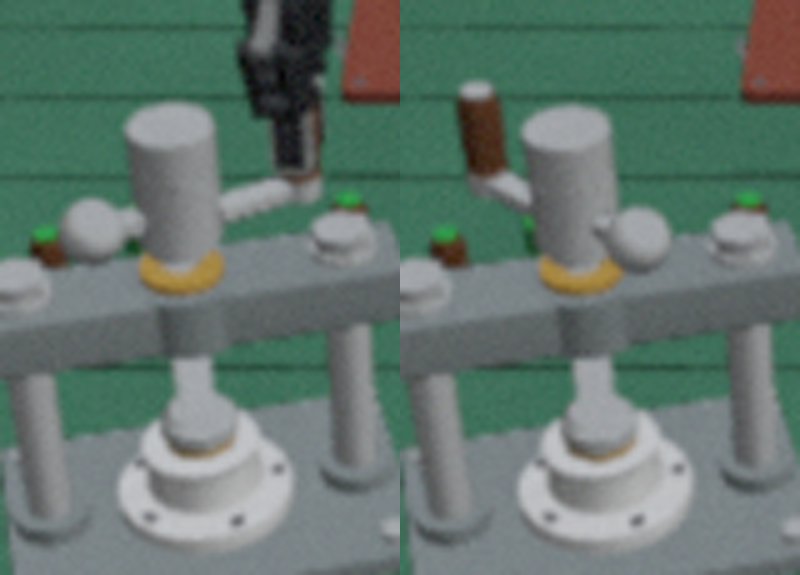

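The right crop shows the crank upright on the screw and released. The foot is down and the flange is on the hub. It took about 2.1 turns, and the force at the knob jumped from about 3 N to 14.6 N at the end, so it's solid. I'll hand it in.

```bash
python3 -c "
from bench import job_done
print(job_done())"
```

```text
the job is handed in; nothing more can be done
None
```

I fitted the crank and wound it about 2.1 turns until it came up solid at about 15 N at the knob. I then eased it back about 2 mm at the knob and let go, leaving it upright on the screw. The job is handed in at about 21.5 s; no verdict came back, and I judged the bush home from the force jump and the last picture.

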